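# Clear the lock box lid, then hold its key turned

### The arm

A 6-joint arm with a two-finger parallel gripper is mounted at the origin on a cart in front of the work surface, level with it; the furniture and walls round the work are solid. World frame = base frame: x ahead of the robot, y to its left, z up, the work surface at z = 0. Lengths are in m, angles in rad, forces in N, time in s.
With the tool pointing down it reaches from about 0.35 to 0.975 m from the base axis. Payload 4.9 kg.
Tool frame: the origin (TCP) lies midway between the tips of the shut fingers; the grasp point (between the pads) lies ctrl.tcp_to_grasp behind it (ctrl.tcp_to_grasp is the distance from the TCP to the grasp point, in m); z points along the fingers, y is the direction in which the jaws open and shut (so a half turn about z gives the same grasp; the last joint's range is limited). The gripper opens to 85 mm and grips with 20 to 120 N. Pads are 22 mm wide; open, the fingers measure 114 mm over their backs; the gripper's body (76 mm by 85 mm) begins 54 mm behind the grasp point. The pads swing forward as they close: fully open they stand 13 mm farther back than shut.
Start: joints at [1.085, 0.053, 1.613, -0, 1.476, -0.119], TCP at [0.224, 0.583, 0.231] pointing down, gripper open.
Joint ranges: [-3.01, 3.01], [-1.01, 2.22], [0.06, 2.58], [-1.02, 4.17], [0.09, 2.62], [-3.14, 3.14]. Speed limits (rad/s): [2.57, 2.57, 3.14, 3.14, 3.14, 3.14].

### API

Orientations are given as a rotation vector (axis times angle).
In Python, from station import ctrl, get_image, calibration, finish_job, models gives the robot as it stands.
- The arm moves only by the shell command python3 -m creep 'ROWS' [FORCE]. ROWS is JSON, a list of rows, each a list of 7 numbers: the opening, from 0 (shut) to 1 (fully open), then the shift along the tool's x, y, z in m, then the turn, a rotation vector about the tool's x, y, z in degrees. A call has 1 to 20 rows; each row shifts and turns the commanded pose from where the row before left it, along the tool's axes as they then stand; what a row does not reach is not made up. A row lasts 1/10 s, in which the tool goes at most 50 mm and 8.59 degrees, less where a joint would pass 70% of its speed; a pose out of reach is approached as far as the arm can. A call with a gripper value outside its range is refused whole. The fingers move at their own pace and stop on an object; FORCE is the grip in N (left out, the last holds). Time passes only in rows, so rows that do not move let the fingers close. It gives the time, the measured TCP pose, the force and the opening at its end, in the units of the state.
- ctrl.get_obs(): the state, without advancing time (a new reading comes with each control period).
- get_image(name): name is "scene" or "top"; returns the picture (400x640x3 uint8, red, green, blue); there is no depth.
- calibration(name): a dict with "mtx" (3x3 intrinsics, pixels), "k1" (the pictures are not rectified: a ray, as slopes to the right and down, at radius r is drawn at 1 + k1 r^2 times it, then the intrinsics apply), "R" (3x3) and "t" (3): a world point X has camera coordinates R X + t. Camera axes: x right, y down, z forward; pixel columns grow to the right and rows downward; lengths in m; the calibration is good to about 2 mm. A picture is of the moment at which its call begins. calibration takes no time and is no camera call.
- finish_job(): hands the job in, once; it reports no verdict.
Trained networks look in the newest picture that a camera, given by its name, has taken for a name from the list of things; names that differ only in an ending like _2 or _b are one class to them, and where a whole thing is asked for, a point or a joint stands for the part that bears it (a point fixed in the world has none). Each returns a list of dicts, best first, with "conf" (0 to 1); they miss things now and then, are a little off and sometimes report something else, mostly with a low value. They report only what shows in the picture. A call takes as long as a camera call. They do not tell look-alikes from the thing itself.
- models.search_frame(camera, name): "extent" ([left, top, right, bottom] in pixels, round what is visible of it).
The state is a dict: "t": time; "q": joint angles; "dq": joint speeds; "effort": joint torques, N m; "tool_pos": TCP position; "tool_rot": TCP orientation; "contact_force": force on the tool from outside, world axes, zero at the start; "wrist_torque": the same for the moment, N m; "opening": finger opening in m.
Only numpy, scipy, OpenCV 4.12 (cv2) and the standard library are available. Lean on these libraries where they do the work, as an engineer would, in place of code of your own. Each camera call takes 0.05 s, during which the arm holds its last target. There are 200 camera calls.

### The job

I have just fitted a lock in the lid of the blue lock box and wood chips are still lying on it: push all three chips off the lid with the scraper block (do not touch them with the gripper), then stand the scraper back on the table. Take the red key out of its wooden stand, put it in the keyhole and push it fully home past the sticky pins, then turn it a quarter turn clockwise to its stop. The lock springs back, so finish with the key still in your grip, held turned, so that I can lift the lid; leave the things around the box where they are.

Things in the scene. Friction and masses are not known exactly. Their poses are not given: they have to be found in the camera images.
- lockbox: Blue steel lock box with a flat grey lid, 170 (its x) x 140 (its y) x 75 mm high, heavy: it does not move. Origin at the centre of its underside, z up; the lid's top is 75 mm above it and is flat and level, the brass lock plate (46 x 36 mm) being flush with it. Its -x end faces the robot roughly.
- keyhole (a point): Centre of the keyhole's mouth on the lid's top face, 30 mm from the box's centre toward its -x end; axes as the box's. A slot straight down, 20 mm along x, 7.5 mm along y, through a fixed brass plate 5 mm thick; below it the turning core has a 20 x 6.5 mm slot. Until the key is fully in, the plate holds its blade against turning beyond about 0.15 rad; do not force it.
- lock_core (a joint): Turn of the lock core, rad: 0 = slot along the box's x axis (start), grows clockwise seen from above, stop at 1.571; about 0.1 rad of key play. A spring (0.015 Nm at 0, 0.06 at the stop) turns it back when let go. Two sticky side pins in it, 18 and 27 mm below the lid's top, resist the key with 3 to 12 N of push; a slight wiggle helps.
- key: Key upright in its stand. Red flat bow 34 mm wide (its x), 10 mm thick (y), 42 mm high; below it a round neck 5.6 mm across, 9 mm long, then a blade 16 mm (x) x 5 mm (y), tapered at the foot. Origin at the centre of the bow's underside (shoulder), z up; tip 34 mm below. Fully home, the shoulder sits on the lid, the origin at the keyhole point. Either way round fits. 80 g.
- key_stand: Fixed dark wooden block, 60 x 60 x 50 mm, origin at the centre of its underside. A slot (19 mm along its x, 7.5 mm along its y, 40 mm deep) in the middle of its top holds the key, whose shoulder rests on the block's top. It stands to the left or to the right of the box.
- scraper: Scraper block standing upright on the table: grey base with a black rubber sole, 30 mm (its x) x 110 mm (its y), 25 mm high, and on top of it a light wooden grip ridge 18 mm (x) x 66 mm (y) from 25 to 67 mm above the sole. Origin at the centre of the sole, z up. 140 g. It stands on the other side of the box from the key stand.
- chip1: Light wood chip lying flat on the lid, 22 x 26 x 9 mm, origin at the centre of its underside. 12 g.
- chip2: Light wood chip lying flat on the lid, 26 x 19 x 10 mm, origin at the centre of its underside. 12 g.
- chip3: Light wood chip lying flat on the lid, 20 x 28 x 9 mm, origin at the centre of its underside. 12 g.
- mug: Green and white mug at the left edge of the table, 78 x 116 x 101 mm, origin at the centre of its underside. Leave alone.
- tin: Food tin behind the box, 57 mm across, 72 mm high, origin at the centre of its underside. Leave alone.
- jar: Jar with a red lid at the back, 61 mm across, 161 mm high, origin at the centre of its underside. Leave alone.
- salt_mill: Small grey and clear shaker behind the box, 44 mm across, 90 mm high, origin at the centre of its underside. Leave alone.
- glass: Drinking glass at the right edge of the table, 80 mm across, 91 mm high, origin at the centre of its underside. Leave alone.
Not all that is in view belongs to the job. Of the things that look like the scraper, take the one that is farthest to the robot's left at the start.

How it is judged:
On the way, in this order (a step that is already met when the one before it is completed fails the run):
1. all three chips are off the lid, pushed off while the gripper holds the scraper (height (world z) of each of chip1, chip2, chip3 below 0.055 m and contact force between the fingers and scraper above 1 N), for 0.1 s.
2. the key is fully home in the keyhole, not yet turned, and the scraper is back on the table (z of key in the frame of keyhole below 0.003 m and horizontal distance between key and keyhole below 0.004 m and angle between key's own z axis and vertical below 0.15 rad and value of joint lock_core below 0.3 rad and height (world z) of scraper below 0.02 m), for 0.1 s.
At the end, for the whole second after the job is handed in: The gripper still grips the key (more than 2 N), which is home in the keyhole (shoulder within 4 mm of the lid's top and 4 mm sideways, upright within 0.15 rad), with the lock core held turned more than 1.3 rad; all chips are off the lid (below 55 mm) and the scraper stands at rest on the table (value of joint lock_core above 1.3 rad and z of key in the frame of keyhole below 0.004 m and horizontal distance between key and keyhole below 0.004 m and angle between key's own z axis and vertical below 0.15 rad and contact force between the fingers and key above 2 N and height (world z) of each of chip1, chip2, chip3 below 0.055 m and height (world z) of scraper between -0.02 and 0.02 m and angle between scraper's own z axis and vertical below 0.2 rad and linear speed of scraper below 0.02 m/s); the arm keeps its last pose, push and grip.
It fails at once if the gripper touches a wood chip (contact force between the fingers and chip1 above 0.5 N or contact force between the fingers and chip2 above 0.5 N or contact force between the fingers and chip3 above 0.5 N).
It fails at once if a thing standing round the box is knocked or shifted by more than 3 cm (distance of any of mug, tin, jar, salt_mill, glass from where it was at the start of the episode above 0.03 m).
It fails at once if the lock is forced round (over 0.4 rad) while the key is not fully home (value of joint lock_core above 0.4 rad and z of key in the frame of keyhole above 0.006 m).
It also fails if it takes over 64 s, if anything falls off the work surface, if the arm or the gripper's body presses on something with over 40 N, if the wrist force passes 120 N, or if a joint passes its speed limit or range.

## Working session

There is one attempt and no reset: what is moved stays moved. The work goes in short steps, Python scripts to look and compute and a shell command to move; the robot and the scene stay as the last step left them, time stands still between calls to the robot, and variables do not carry over. Pictures are saved under pics/ and viewed, about 8 in all and at most 12, crops included, and the job is handed in when it is done.

```bash
mkdir -p pics; ls
cat > h.py <<'E'
import numpy as np,cv2
from station import ctrl,get_image,calibration,models
def snap(c,f=None):
    im=get_image(c)
    if f: cv2.imwrite('pics/'+f,im[:,:,::-1])
    return im
def ray(c,uv):
    k=calibration(c);M=np.array(k['mtx']);R=np.array(k['R']);t=np.array(k['t'])
    d=cv2.undistortPoints(np.array([[uv]],float),M,np.array([k['k1'],0,0,0.]),criteria=None) if False else None
    x=(uv[0]-M[0,2])/M[0,0];y=(uv[1]-M[1,2])/M[1,1];a,b=x,y
    for _ in range(20):
        s=1+k['k1']*(a*a+b*b);a,b=x/s,y/s
    return -R.T@t,R.T@np.array([a,b,1.])
def atz(c,uv,z):
    o,d=ray(c,uv);return o+d*(z-o[2])/d[2]
def proj(c,X):
    k=calibration(c);p=np.array(k['R'])@np.array(X)+np.array(k['t']);a,b=p[:2]/p[2]
    s=1+k['k1']*(a*a+b*b);M=np.array(k['mtx']);return M[0,0]*a*s+M[0,2],M[1,1]*b*s+M[1,2]
def tri(c1,u1,c2,u2):
    o1,d1=ray(c1,u1);o2,d2=ray(c2,u2)
    A=np.stack([d1,-d2],1);s=np.linalg.lstsq(A,o2-o1,rcond=None)[0]
    p,q=o1+d1*s[0],o2+d2*s[1];return (p+q)/2,np.linalg.norm(p-q)
E
python3 - <<'E'
from h import *
np.set_printoptions(precision=4,suppress=True)
for c in ['scene','top']:
    snap(c,c+'0.png');print(c,-np.array(calibration(c)['R']).T@calibration(c)['t'],calibration(c))
    for n in ['lockbox','keyhole','key','key_stand','scraper','chip1']:
        for d in models.search_frame(c,n)[:4]:print(n,round(d['conf'],2),np.round(d['extent'],1))
o=ctrl.get_obs();print(o,ctrl.tcp_to_grasp)
im=np.vstack
E
```

```text
pics
scene [-0.0494  0.8265  0.5561] {'mtx': array([[440.4443,   0.    , 319.9903],
       [  0.    , 440.4443, 200.3924],
       [  0.    ,   0.    ,   1.    ]]), 'k1': -0.10760022991911564, 'R': array([[-0.8201, -0.5717,  0.0241],
       [-0.2595,  0.3341, -0.9061],
       [ 0.5099, -0.7494, -0.4223]]), 't': array([0.4185, 0.215 , 0.8794])}
lockbox 0.67 [272.8 182.7 355.2 246.4]
keyhole 0.8 [273.4 184.  357.9 245.8]
key_stand 0.49 [260.7 247.6 275.1 268.6]
scraper 0.8 [424.5 184.3 453.5 214.7]
scraper 0.64 [383.4 182.3 395.2 218.8]
chip1 0.48 [306.2 187.7 316.  194. ]
chip1 0.47 [307.4 202.3 318.9 211.5]
chip1 0.44 [321.  205.  333.8 212.1]
top [0.3967 0.0155 1.0522] {'mtx': array([[372.7922,   0.    , 319.4123],
       [  0.    , 372.7922, 197.2075],
       [  0.    ,   0.    ,   1.    ]]), 'k1': -0.0032158886265240636, 'R': array([[-0.0206, -0.9998,  0.0044],
       [-0.9891,  0.0197, -0.1458],
       [ 0.1457, -0.0073, -0.9893]]), 't': array([0.019 , 0.5455, 0.9833])}
lockbox 0.56 [300.9 164.1 357.9 233.3]
lockbox 0.27 [287.4 126.5 304.5 146.1]
keyhole 0.93 [300.2 165.9 357.1 234.9]
keyhole 0.66 [288.6 127.1 302.3 148.1]
keyhole 0.17 [393.9 223.6 434.8 245.7]
key 0.56 [436.5 190.2 475.2 221.4]
key_stand 0.77 [236.3 208.8 261.7 231.8]
scraper 0.9 [421.7 269.1 463.6 287.1]
scraper 0.78 [395.8 224.4 432.5 247.1]
scraper 0.43 [313.9 210.4 326.4 221.1]
chip1 0.63 [309.5 198.6 324.  204.7]
chip1 0.52 [332.4 182.  341.6 188.4]
chip1 0.49 [316.4 210.3 327.4 220.1]
{'t': 0.7, 'q': array([ 1.085 ,  0.0527,  1.6129,  0.    ,  1.476 , -0.119 ]), 'dq': array([-0.0013,  0.0006, -0.0006,  0.0015, -0.0012,  0.0007]), 'effort': array([ -0.0004, -39.3567, -37.0364,  -0.0002,   0.0007,   0.    ]), 'tool_pos': array([0.2241, 0.5834, 0.2313]), 'tool_rot': array([-0.573 , -3.0889, -0.0001]), 'contact_force': array([ 0.3021, -0.002 , -0.3475]), 'wrist_torque': array([0.0278, 0.0165, 0.0244]), 'opening': 0.08498326464809976} 0.0187
```

Run:
```python
import cv2
a=cv2.imread('pics/top0.png')[110:300,200:500];cv2.imwrite('pics/topc.png',cv2.resize(a,None,fx=2.66,fy=2.66,interpolation=cv2.INTER_CUBIC))
a=cv2.imread('pics/scene0.png')[140:290,230:480];cv2.imwrite('pics/scenec.png',cv2.resize(a,None,fx=3.2,fy=3.2,interpolation=cv2.INTER_CUBIC))
```

```text
(no output)
```

View pics/topc.png

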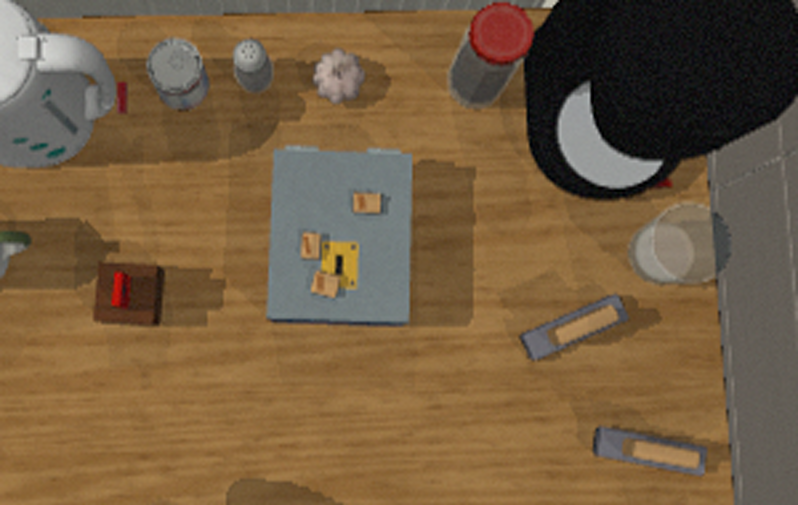

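View pics/scenec.png

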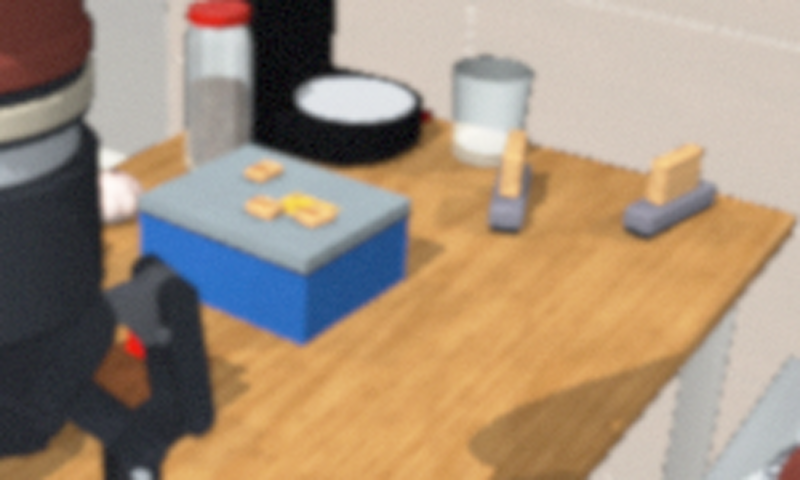

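View pics/scene0.png

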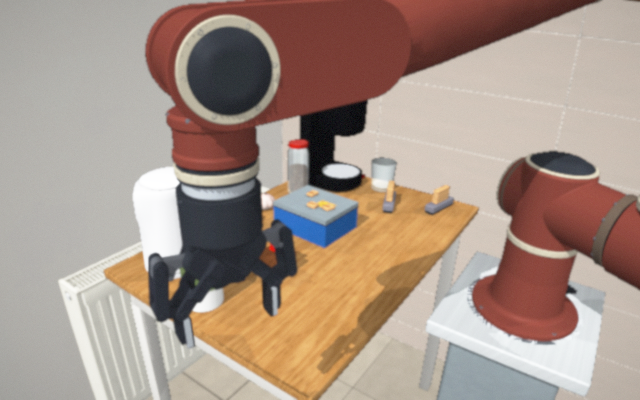

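Two look-alike scrapers: top px (414,236) and (443,278). Image left is the robot's left (+y), so the one at (414,236), next to the glass, is farthest left. The enlarged crop at (575,328) confirms it. The stand with the red key is at about (246,220), and the three chips lie around the plate.

```bash
cat > seg.py <<'E'
from h import *
np.set_printoptions(precision=4,suppress=True)
def rect(mask,c,z,box,open_=0,scale=6):
    """largest blob in box (l,t,r,b) -> plane z -> min area rectangle; upsampled for sub-pixel"""
    l,t,r,b=box
    m=cv2.resize(mask[t:b,l:r].astype(np.float32),None,fx=scale,fy=scale,interpolation=cv2.INTER_CUBIC)
    m=(m>.5).astype(np.uint8)
    n,lab,st,ce=cv2.connectedComponentsWithStats(m)
    i=1+np.argmax(st[1:,4]);cn=max(cv2.findContours((lab==i).astype(np.uint8),0,1)[0],key=len)[:,0,:]
    h=cv2.convexHull(cn)[:,0,:]
    uv=(h+.5)/scale-.5+[l,t]
    P=np.array([atz(c,p,z)[:2] for p in uv])*1000
    (cx,cy),(w,hh),a=cv2.minAreaRect(P.astype(np.float32))
    return np.array([cx,cy,w,hh,a])
E
python3 - <<'E'
from seg import *
im=cv2.imread('pics/top0.png')
hsv=cv2.cvtColor(im,cv2.COLOR_BGR2HSV)
for n,p in dict(lid=(345,215),chip=(338,186),plate=(332,202),stand=(256,220),red=(245,219),ridge=(420,232),base=(402,240),wood=(370,240),blue=(340,231)).items():print(n,hsv[p[1],p[0]],im[p[1],p[0]])
H,S,V=[hsv[:,:,i].astype(int) for i in range(3)]
red=((H<6)|(H>174))&(S>180)&(V>110)
print('key',rect(red,'top',.092,(230,200,262,235)))
r=im.astype(int)
lid=(r[:,:,0]>r[:,:,2]+5)&(V>95)
print('lid',rect(lid,'top',.075,(295,155,362,240)))
st=(V<105)
print('stand',rect(st|red,'top',.05,(233,205,264,236)))
rid=(V>175)&(H<25)
print('ridge',rect(rid,'top',.067,(393,220,437,250)))
base=(r[:,:,0]>=r[:,:,2]-2)&(V<140)
print('base',rect(base,'top',.025,(393,220,437,250)))
for k,u,b in [('lid',lid,(295,155,362,240)),('rid',rid,(393,220,437,250))]:
    l,t,rr,bb=b;print(k,u[t:bb,l:rr].sum())
pl=(H>20)&(H<32)&(S>190)&(V>130);ys,xs=np.nonzero(pl[190:225,315:340]);print('plate',atz('top',(xs.mean()+315,ys.mean()+190),.075),len(xs),xs.min()+315,xs.max()+315,ys.min()+190,ys.max()+190)
for n,e in [('c',(309.5,198.6,324,204.7))]:pass
for c in [(338,186),(316.5,202),(322,216.5)]:print('chip',atz('top',c,.084))
print(im[192:222,314:341].max(2))
for p in [(307,197.5),(345,150)]:pass
E
```

```text
lid [ 83  19 124] [122 124 115]
chip [ 17 123 176] [ 91 138 176]
plate [ 18  90 110] [ 71  95 110]
stand [ 11 146  70] [30 45 70]
red [  1 237 131] [  9  12 131]
ridge [ 16 121 168] [ 88 131 168]
base [120  16 112] [112 105 105]
wood [ 16 157 133] [ 51  94 133]
blue [108  75  68] [68 56 48]
key [487.8486 205.298   33.2999   9.8815   0.4742]
lid [539.9101 -13.3806 140.1462 175.586   86.9129]
stand [490.4067 201.9062  84.6464  75.1252  88.8406]
ridge [ 446.5003 -248.8775    4.8979    3.0722   88.826 ]
base [ 444.6248 -254.523    30.0851  111.6307   22.0407]
lid 2788
rid 5
plate [ 0.5164 -0.0128  0.075 ] 16 321 333 202 210
chip [ 0.5682 -0.0414  0.084 ]
chip [0.5268 0.0162 0.084 ]
chip [0.4884 0.0026 0.084 ]
[[126 124 126 125 128 126 126 127 129 126 124 127 125 125 126 124 125 126
  126 128 124 121 121 117 121 121 124]
 [123 123 125 125 126 124 125 126 126 127 126 125 125 124 123 125 126 126
  121 125 127 127 127 126 126 128 128]
 [124 123 125 126 126 127 122 123 124 125 126 130 124 128 127 126 123 122
  125 122 127 127 127 127 129 130 123]
 [122 123 124 127 127 126 126 126 126 125 125 
[... 2305 characters left out ...]
 128 126 123 125 127]
 [130 117 117 146 191 156 144 153 182 179 179 175 176 119 137 146 145 158
   89 162 137 130 126 125 124 127 125]
 [125 114 113 173 189 153 139 154 186 183 183 180 176 108 129 143 157 165
  147 166 134 131 127 127 128 126 125]
 [126 118 118 197 191 162 153 157 184 183 180 182 169  83 103 112 164 165
  167 162 129 126 125 127 126 131 127]
 [123 127 126 176 169 167 168 172 186 185 186 184 146  93 100 100 132 129
  132 129 125 126 127 130 125 127 126]
 [124 124 124 105  99 122 154 168 169 176 186 187 111  92  97  97 128 128
  127 124 128 126 127 126 126 123 128]
 [124 125 126 115 121 123 124 105  96 131 157 169  98 107 109 108 131 126
  124 126 126 125 127 126 124 122 127]]
```

```bash
cat > d.py <<'E'
# d.py x y z yaw_of_tool_y(deg): remaining turn about tool z, and shift in tool axes (after that turn), mm
import sys,numpy as np
from scipy.spatial.transform import Rotation as Rn
from station import ctrl
o=ctrl.get_obs();R=Rn.from_rotvec(o['tool_rot']).as_matrix();p=np.array(o['tool_pos'])
a=np.degrees(np.arctan2(R[1,1],R[0,1]))
print('t',round(o['t'],2),'tcp',np.round(p*1000,1),'yaw_y %.2f'%a,'zaxis',np.round(R[:,2],4),'open %.1f'%(o['opening']*1000),'F',np.round(o['contact_force'],1),'q6 %.2f'%o['q'][5])
if len(sys.argv)>1:
    x,y,z,w=map(float,sys.argv[1:5]);t=-((w-a+90)%180-90)
    R2=R@Rn.from_rotvec([0,0,np.radians(t)]).as_matrix()
    print('turn %.2f shift'%t,np.round(R2.T@(np.array([x,y,z])-p*1000),1))
E
python3 -m creep '[[0.6,0,0,0,0,0,8],[0.6,0,0,0,0,0,8],[0.6,0,0,0,0,0,8],[0.6,0,0,0,0,0,8],[0.6,0,0,0,0,0,8],[0.6,0,0,0,0,0,7]]' 40
python3 -m creep '[[0.6,-0.043,0.004,0.002,0,0,0],[0.6,-0.043,0.004,0.002,0,0,0],[0.6,-0.043,0.004,0.002,0,0,0],[0.6,-0.043,0.004,0.002,0,0,0],[0.6,-0.043,0.004,0.002,0,0,0],[0.6,-0.043,0.004,0.002,0,0,0],[0.6,-0.043,0.004,0.002,0,0,0],[0.6,-0.043,0.004,0.002,0,0,0],[0.6,-0.043,0.004,0.002,0,0,0],[0.6,-0.043,0.004,0.002,0,0,0],[0.6,-0.043,-0.015,0.002,0,0,0],[0.6,-0.043,-0.015,0.002,0,0,0],[0.6,-0.043,-0.015,0.002,0,0,0],[0.6,-0.043,-0.015,0.002,0,0,0],[0.6,-0.043,-0.015,0.002,0,0,0],[0.6,-0.043,-0.015,0.002,0,0,0],[0.6,-0.043,-0.015,0.002,0,0,0],[0.6,-0.043,-0.015,0.002,0,0,0],[0.6,-0.043,-0.015,0.002,0,0,0],[0.6,-0.043,-0.015,0.002,0,0,0]]'
python3 d.py 445 -254 100 22
python3 - <<'E'
from h import *
im=snap('scene','scene1.png')
for d in models.search_frame('scene','scraper')[:3]:print(d)
for n in ['key','key_stand']:
  for d in models.search_frame('scene',n)[:2]:print(n,d)
a=cv2.imread('pics/scene1.png')[140:290,230:480];cv2.imwrite('pics/scene1c.png',cv2.resize(a,None,fx=3.2,fy=3.2,interpolation=cv2.INTER_CUBIC))
# expected projections for checks
print('ridge top ctr',proj('scene',(.4446,-.2545,.067)),'ends',proj('scene',(.4446-.033*.375,-.2545+.033*.927,.067)),proj('scene',(.4446+.033*.375,-.2545-.033*.927,.067)))
for x,y in [(455,-85),(455,55),(625,-85),(625,55)]:print('lidc',proj('scene',(x/1000,y/1000,.075)))
print('key top',proj('scene',(.488,.205,.092)))
E
```

```text
t: 1.3
tool_pos: [0.2241, 0.5834, 0.2313]
tool_rot: [-1.764, -2.6, -0.0]
contact_force: [0.4, 0.2, 0.5]
opening: 0.0517
t: 3.3
tool_pos: [0.4438, -0.2573, 0.1915]
tool_rot: [1.757, 2.603, 0.0]
contact_force: [-0.5, 0.2, 0.4]
opening: 0.0513
t 3.3 tcp [ 443.8 -257.3  191.5] yaw_y 21.96 zaxis [ 7.e-04 -4.e-04 -1.e+00] open 51.3 F [-0.5  0.2  0.4] q6 -1.05
turn -0.04 shift [ 2.7  2.3 91.5]
{'extent': [384.1, 180.9, 393.3, 213.7], 'conf': 0.56}
key {'extent': [269.7, 234.7, 280.6, 255.0], 'conf': 0.72}
ridge top ctr (np.float64(389.58221034306746), np.float64(184.4351904013559)) ends (np.float64(388.6330999366901), np.float64(188.81687483061629)) (np.float64(390.486822606894), np.float64(180.25250502335376))
lidc (np.float64(356.85400053351), np.float64(200.61817273866453))
lidc (np.float64(326.6653177629049), np.float64(220.47147893419327))
lidc (np.float64(304.3655433750033), np.float64(184.81024839440528))
lidc (np.float64(271.64002443937375), np.float64(201.65824343978127))
key top (np.float64(274.5768136930399), np.float64(234.9240146821784))
```

View pics/scene1c.png

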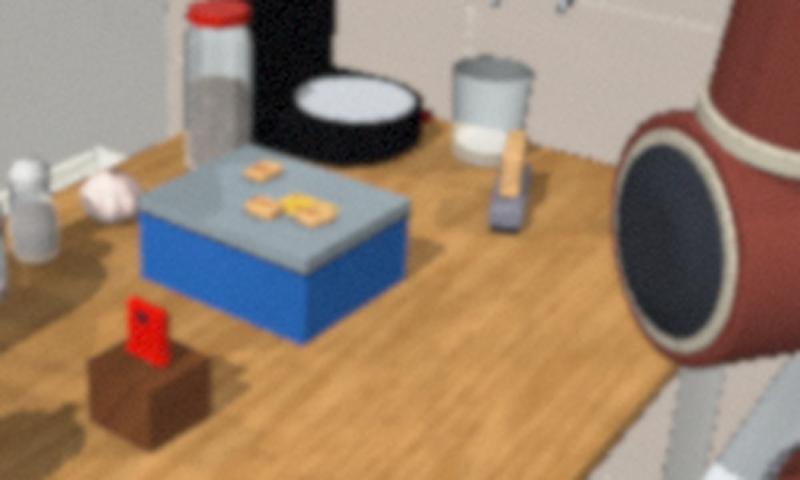

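The lid, the ridge and the key project where the top view puts them, so the two views agree on heights. The fingertips show at (485,3), just above the scraper. Descending to grasp it.

```bash
python3 -m creep '[[0.6,0.0015,0.001,0.03,0,0,0],[0.6,0.0015,0.001,0.03,0,0,0],[0.6,0,0,0.03,0,0,0],[0.6,0,0,0.03,0,0,0],[0.6,0,0,0.02,0,0,0],[0.6,0,0,0.01,0,0,0],[0.6,0,0,0.009,0,0,0],[0.6,0,0,0,0,0,0]]'
python3 d.py 445 -254 32 22
python3 -m creep '[[0,0,0,0,0,0,0],[0,0,0,0,0,0,0],[0,0,0,0,0,0,0],[0,0,0,0,0,0,0],[0,0,0,0,0,0,0],[0,0,0,0,0,0,0]]' 60
python3 d.py
```

```text
t: 4.3
tool_pos: [0.4447, -0.251, 0.0319]
tool_rot: [-1.756, -2.604, -0.0]
contact_force: [0.7, -0.0, 0.6]
opening: 0.0513
t 4.3 tcp [ 444.7 -251.    31.9] yaw_y 22.03 zaxis [-7.e-04  6.e-04 -1.e+00] open 51.3 F [ 0.7 -0.   0.6] q6 -1.04
turn 0.03 shift [-2.9 -0.8 -0.1]
t: 4.9
tool_pos: [0.4457, -0.2523, 0.0336]
tool_rot: [1.756, 2.602, 0.0]
contact_force: [-0.5, 1.7, 4.9]
opening: 0.0173
t 4.9 tcp [ 445.7 -252.3   33.6] yaw_y 21.98 zaxis [ 0.0018 -0.0012 -1.    ] open 17.3 F [-0.5  1.7  4.9] q6 -1.04
```

```bash
python3 -m creep '[[0,0,0,-0.01,0,0,0],[0,0,0,-0.03,0,0,0],[0,0,0,-0.04,0,0,0],[0,0,0,-0.037,0,0,0],[0,0,0,0,0,0,8],[0,0,0,0,0,0,8],[0,0,0,0,0,0,8],[0,0,0,0,0,0,0]]'
python3 d.py 608 -13 150 -2
python3 - <<'E'
from h import *
im=cv2.imread('pics/top0.png')
r=im.astype(int)
# lid edges: left/right edge columns & front edge, sub-pixel crossing of blue-minus-red
d=(r[:,:,0]-r[:,:,2]).astype(float)
def cross(v,lev=-22):
    s=np.sign(v-lev);i=np.nonzero(s[1:]!=s[:-1])[0];return [k+(lev-v[k])/(v[k+1]-v[k]) for k in i]
L=[];Rr=[]
for y in range(172,226):
    a=cross(d[y,295:310]);b=cross(d[y,345:362])
    if a:L.append(atz('top',(295+a[0],y),.075)[:2])
    if b:Rr.append(atz('top',(345+b[-1],y),.075)[:2])
for n,P in [('L',L),('R',Rr)]:
    P=np.array(P);p=np.polyfit(P[:,0],P[:,1],1);q=P[np.abs(np.polyval(p,P[:,0])-P[:,1])<.0015];p=np.polyfit(q[:,0],q[:,1],1);print(n,'slope deg',np.degrees(np.arctan(p[0])),'y at .51',np.polyval(p,.51),len(q))
print('slot ctr',atz('top',(327,209.5),.075))
E
```

```text
t: 5.7
tool_pos: [0.4443, -0.2514, 0.149]
tool_rot: [-2.259, -2.182, 0.0]
contact_force: [0.0, -0.8, -2.5]
opening: 0.0171
t 5.7 tcp [ 444.3 -251.4  149. ] yaw_y -2.01 zaxis [-8.e-04  5.e-04 -1.e+00] open 17.1 F [ 0.  -0.8 -2.5] q6 -0.63
turn -0.01 shift [244.  155.3  -1. ]
L slope deg -3.069869398120641 y at .51 0.05809900577073097 54
R slope deg -3.1579395147208795 y at .51 -0.08161686755134648 54
slot ctr [ 0.50747123 -0.01112072  0.075     ]
```

```bash
python3 -m creep '[[0,0.03,0.019,0,0,0,1.1],[0,0.03,0.019,0,0,0,0],[0,0.03,0.019,0,0,0,0],[0,0.03,0.019,0,0,0,0],[0,0.03,0.019,0,0,0,0],[0,0.03,0.019,0,0,0,0],[0,0.03,0.019,0,0,0,0],[0,0.03,0.019,0,0,0,0],[0,0,0,0,0,0,0]]'
python3 d.py 606 -16 113 -3.1
```

```text
t: 6.6
tool_pos: [0.6103, -0.0168, 0.149]
tool_rot: [-2.273, -2.168, -0.002]
contact_force: [-0.3, -1.3, -2.0]
opening: 0.0169
t 6.6 tcp [610.3 -16.8 149. ] yaw_y -2.71 zaxis [ 1.0e-04  1.3e-03 -1.0e+00] open 16.9 F [-0.3 -1.3 -2. ] q6 -0.10
turn 0.39 shift [ 0.5 -4.4 36. ]
```

```bash
python3 -m creep '[[0,0,-0.002,0.012,0,0,0.3],[0,0,0,0.012,0,0,0],[0,0,0,0.007,0,0,0],[0,0,0,0.005,0,0,0],[0,0,0,0,0,0,0]]'
python3 d.py 440 -7 111 -3.1
python3 - <<'E'
from h import *
snap('scene','s2.png');snap('top','t2.png')
a=cv2.imread('pics/scene1.png')
a=cv2.resize(cv2.imread('pics/s2.png')[130:260,240:400],None,fx=2.5,fy=2.5,interpolation=3);b=cv2.resize(cv2.imread('pics/t2.png')[150:250,280:380],(325,325),interpolation=3)
cv2.imwrite('pics/m2.png',np.hstack([a,b]))
E
```

```text
t: 7.1
tool_pos: [0.606, -0.0204, 0.1118]
tool_rot: [-2.286, -2.152, 0.002]
contact_force: [0.5, 0.9, -2.7]
opening: 0.0175
t 7.1 tcp [606.  -20.4 111.8] yaw_y -3.46 zaxis [-2.4e-03  3.0e-04 -1.0e+00] open 17.5 F [ 0.5  0.9 -2.7] q6 -0.10
turn -0.36 shift [   4.4 -166.5    1.2]
```

View pics/m2.png

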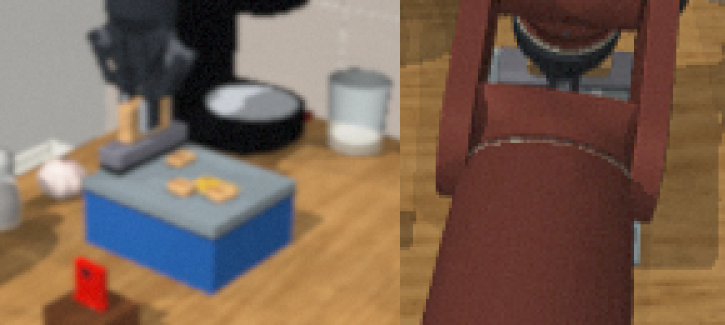

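The scraper is held level just behind all three chips, its sole just above the lid. Sweeping toward the robot.

```bash
python3 -m creep '[[0,0.001,-0.005,0.001,0,0,0],[0,0.001,-0.009,0,0,0,0],[0,0.001,-0.009,0,0,0,0],[0,0.001,-0.009,0,0,0,0],[0,0,-0.009,0,0,0,0],[0,0,-0.009,0,0,0,0],[0,0,-0.009,0,0,0,0],[0,0,-0.009,0,0,0,0],[0,0,-0.009,0,0,0,0],[0,0,-0.009,0,0,0,0],[0,0,-0.009,0,0,0,0],[0,0,-0.009,0,0,0,0],[0,0,-0.009,0,0,0,0],[0,0,-0.009,0,0,0,0],[0,0,-0.009,0,0,0,0],[0,0,-0.009,0,0,0,0],[0,0,-0.009,0,0,0,0],[0,0,-0.009,0,0,0,0],[0,0,-0.009,0,0,0,0],[0,0,0,0,0,0,0]]'
python3 d.py 440 -7 111 -3.1
python3 - <<'E'
from h import *
snap('scene','s3.png');snap('top','t3.png')
a=cv2.resize(cv2.imread('pics/s3.png')[130:260,240:400],None,fx=2.5,fy=2.5,interpolation=3);b=cv2.resize(cv2.imread('pics/t3.png')[150:250,280:380],(325,325),interpolation=3)
cv2.imwrite('pics/m3.png',np.hstack([a,b]))
E
```

```text
t: 9.2
tool_pos: [0.4395, -0.0057, 0.112]
tool_rot: [-2.286, -2.154, 0.0]
contact_force: [0.8, -0.3, -0.8]
opening: 0.0172
t 9.2 tcp [439.5  -5.7 112. ] yaw_y -3.42 zaxis [-4.e-04  1.e-04 -1.e+00] open 17.2 F [ 0.8 -0.3 -0.8] q6 -0.12
turn -0.32 shift [-1.2  0.5  1. ]
```

View pics/m3.png

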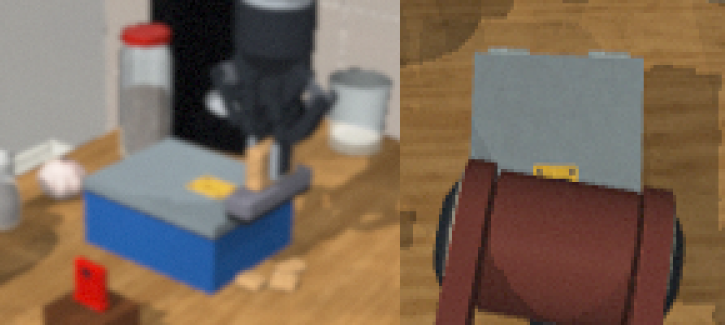

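All three chips lie on the table in front of the box, at (250–290, 272) in the left crop, and the lid is clear. Taking the scraper to free table on the right.

```bash
python3 -m creep '[[0,-0.02,0,-0.01,0,0,0],[0,-0.035,0,0,0,0,0],[0,-0.035,0,0,0,0,0],[0,-0.035,0,0,0,0,0],[0,-0.035,0,0,0,0,0],[0,-0.035,0,0,0,0,0],[0,-0.02,0,0.005,0,0,0],[0,0,0,0.02,0,0,0],[0,0,0,0.02,0,0,0],[0,0,0,0.02,0,0,0],[0,0,0,0.015,0,0,0],[0,0,0,0.003,0,0,0],[0,0,0,0,0,0,0]]'
python3 d.py 440 -220 34 -3.1
```

```text
t: 10.6
tool_pos: [0.4277, -0.2205, 0.039]
tool_rot: [-2.286, -2.153, 0.0]
contact_force: [0.3, 0.0, -0.9]
opening: 0.0173
t 10.6 tcp [ 427.7 -220.5   39. ] yaw_y -3.42 zaxis [-9.e-04  6.e-04 -1.e+00] open 17.3 F [ 0.3  0.  -0.9] q6 -0.57
turn -0.32 shift [ 1.1 12.2  5. ]
```

```bash
python3 -m creep '[[0,0,0,0.003,0,0,0],[0,0,0,0.002,0,0,0],[0,0,0,0,0,0,0],[0.45,0,0,0,0,0,0],[0.45,0,0,0,0,0,0],[0.45,0,0,0,0,0,0],[0.45,0,0,-0.01,0,0,0],[0.45,0,0,-0.03,0,0,0],[0.45,0,0,-0.04,0,0,0],[0.45,0,0,-0.05,0,0,-8],[0.45,0,0,0,0,0,-8],[0.45,0,0,0,0,0,-8],[0.45,0,0,0,0,0,-8],[0.45,0,0,0,0,0,-8],[0.45,0,0,0,0,0,-8],[0.45,0,0,0,0,0,-8],[0.45,0,0,0,0,0,-8],[0.45,0,0,0,0,0,-8],[0.45,0,0,0,0,0,-8],[0.45,0,0,0,0,0,-8]]'
python3 -m creep '[[0.45,0,0,0,0,0,-5],[0.45,0,0,0,0,0,0]]'
python3 d.py 487.8 205.3 130 90.5
python3 - <<'E'
from h import *
snap('top','t4.png');snap('scene','s4.png')
a=cv2.resize(cv2.imread('pics/s4.png')[150:270,240:440],(800,480)[:1]+(480,),interpolation=3)
cv2.imwrite('pics/m4.png',a)
E
```

```text
t: 12.6
tool_pos: [0.4279, -0.2206, 0.1653]
tool_rot: [0.139, 3.138, -0.001]
contact_force: [0.4, 0.5, -0.3]
opening: 0.0382
t: 12.8
tool_pos: [0.4279, -0.2206, 0.1652]
tool_rot: [0.012, 3.141, -0.001]
contact_force: [-0.1, 0.8, -0.5]
opening: 0.0387
t 12.8 tcp [ 427.9 -220.6  165.2] yaw_y 89.57 zaxis [ 8.e-04 -6.e-04 -1.e+00] open 38.7 F [-0.1  0.8 -0.5] q6 -2.19
turn -0.93 shift [-63.6 425.4  35. ]
```

View pics/m4.png

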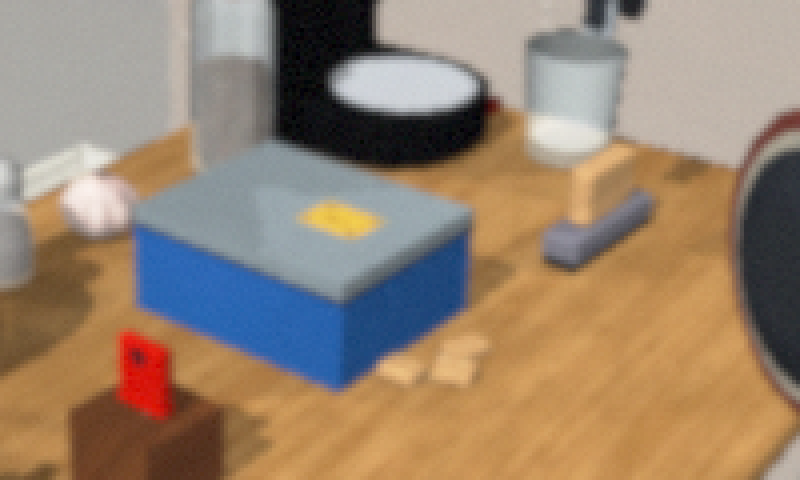

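The scraper stands upright on the table at (595,205), and the lid and plate are clear. Measuring the lock plate and slot in both views with nothing in the way.

Run:
```python
from seg import *
for c,f in [('top','t4.png'),('scene','s4.png')]:
    im=cv2.imread('pics/'+f);r=im.astype(float);hsv=cv2.cvtColor(im,cv2.COLOR_BGR2HSV).astype(int)
    H,S,V=[hsv[:,:,i] for i in range(3)]
    u,v=map(int,proj(c,(.5075,-.0117,.075)))
    pl=((H>18)&(H<34)&(S>120)&(V>85))
    print(c,(u,v),'plate',rect(pl,c,.075,(u-18,v-18,u+18,v+18)))
    red=((H<6)|(H>174))&(S>180)&(V>90)
    k=tuple(map(int,proj(c,(.488,.205,.08))));ys,xs=np.nonzero(red[k[1]-25:k[1]+25,k[0]-25:k[0]+25])
    print('red',len(xs),xs.min()+k[0]-25,xs.max()+k[0]-25,ys.min()+k[1]-25,ys.max()+k[1]-25)
    if c=='top':
        print('key',rect(red,c,.092,(230,200,262,235)))
        w=np.clip((190-r.max(2))/160,0,1)[202:217,323:331]
        w[w<.15]=0
        yy,xx=np.mgrid[202:217,323:331];print('slot',atz(c,((w*xx).sum()/w.sum(),(w*yy).sum()/w.sum()),.075),w.sum());print(V[200:218,320:336])
        print('lid',rect(((r[:,:,0]>r[:,:,2]-20)&(V>80)),c,.075,(295,166,362,240)))
        # plate intensity-weighted centroid with saturation minus lid
        a=np.clip((r[:,:,2]-r[:,:,0]-20)/130,0,1)[195:225,312:344];yy,xx=np.mgrid[195:225,312:344]
        print('rowprofile',np.round(a.sum(1),1),'col',np.round(a.sum(0),1))
```

```text
top (327, 209) plate [509.062  -12.7486  37.0313  45.1474  88.7955]
red 49 242 248 212 225
key [486.5554 205.2893  35.8864   9.8854   0.4742]
slot [ 0.5086 -0.0109  0.075 ] 18.29375
[[135 144 155 154 149 149 143 143 143 143 143 140 142 143 135 136]
 [135 201 193 196 208 203 193 197 193 194 187 193 176 179 156 135]
 [136 210 108 140 205 203 211 208 205 206 203 198 118 133 187 136]
 [138 213 159 162 204 202 207 207 204 205 198 199 122 143 186 136]
 [135 213 209 206 203 201 202 205 204 204 199 202 204 209 185 139]
 [134 211 209 205 204 203 175 175 184 201 199 200 204 207 183 138]
 [137 213 206 204 204 203  97  36  88 193 202 201 203 205 175 140]
 [137 212 208 206 205 204  81  25  59 204 203 201 205 205 161 136]
 [136 212 206 206 203 204  84  32  66 199 202 201 205 206 159 136]
 [135 213 206 205 205 203  88  27  69 197 203 198 207 206 163 135]
 [148 210 206 204 204 196  77  25  89 210 202 201 207 207 161 133]
 [147 210 209 209 205 195  43  26  84 201 204 199 205 204 160 136]
 [147 210 207 205 203 193  62  32  86 174 202 200 205 200 161 136]
 [148 211 208 207 201 195 144 128 146 180 200 199 203 202 158 139]
 [148 218 192 207 202 205 213 211 206 203 201 200 198 205 156 139]
 [149 204 122 196 202 208 208 209 204 205 201 190 153 197 142 136]
 [145 186 114 183 205 209 211 210 203 204 201 163  94 174 144 137]
 [151 201 169 194 195 198 198 197 194 195 198 174 157 181 141 138]]
lid [538.3713 -13.2917 141.548  179.1534  86.9251]
rowprofile [ 0.   0.   0.   0.   0.   0.4 10.8 10.5 11.1 13.5 12.9 10.8 10.4 10.5
 10.5 10.5 10.3 10.3 11.7 12.9 11.3 10.   9.9  2.6  0.   0.   0.   0.
  0.   0. ] col [ 0.   0.   0.   0.   0.   0.   0.   0.   0.8 16.5 13.1 15.4 16.8 16.5
 10.3  9.1 10.5 16.1 16.6 15.7 13.2 14.8  5.5  0.   0.   0.   0.   0.
  0.   0.   0.   0. ]
scene (324, 204) plate [507.8511 -15.0426  34.7105  44.4454  88.3327]
red 231 269 283 233 254
```

```bash
python3 -m creep '[[0.45,-0.005,0.04,0,0,0,-0.5],[0.45,-0.006,0.04,0,0,0,0],[0.45,-0.006,0.04,0,0,0,0],[0.45,-0.006,0.04,0,0,0,0],[0.45,-0.006,0.04,0,0,0,0],[0.45,-0.006,0.04,0,0,0,0],[0.45,-0.006,0.04,0,0,0,0],[0.45,-0.006,0.04,0,0,0,0],[0.45,-0.006,0.04,0,0,0,0],[0.45,-0.006,0.04,0,0,0,0],[0.45,-0.005,0.025,0,0,0,0],[0.45,0,0,0,0,0,0]]'
python3 d.py 487.8 205.3 130 90.5
```

```text
t: 14.1
tool_pos: [0.4916, 0.2072, 0.1646]
tool_rot: [-0.006, 3.141, 0.001]
contact_force: [-0.0, -0.3, -0.7]
opening: 0.0385
t 14.1 tcp [491.6 207.2 164.6] yaw_y 90.23 zaxis [ 3.e-04  7.e-04 -1.e+00] open 38.5 F [-0.  -0.3 -0.7] q6 -1.32
turn -0.27 shift [ 3.9 -1.8 34.6]
```

```bash
python3 -m creep '[[0.45,0.002,-0.001,0.03,0,0,0],[0.45,0.002,-0.001,0.025,0,0,0],[0.45,0,0,0.02,0,0,0],[0.45,0,0,0.015,0,0,0],[0.45,0,0,0.01,0,0,0],[0.45,0,0,0.006,0,0,0],[0.45,0,0,0,0,0,0]]'
python3 d.py 487.3 205.3 58 90.5
python3 -m creep '[[0.1,0,0,0,0,0,0],[0.1,0,0,0,0,0,0],[0.05,0,0,0,0,0,0],[0,0,0,0,0,0,0],[0,0,0,0,0,0,0],[0,0,0,0,0,0,0]]' 30
python3 d.py
```

```text
t: 14.8
tool_pos: [0.4874, 0.2023, 0.058]
tool_rot: [0.002, -3.141, 0.0]
contact_force: [-0.4, -0.7, -0.0]
opening: 0.0384
t 14.8 tcp [487.4 202.3  58. ] yaw_y 90.06 zaxis [-7.e-04 -3.e-04 -1.e+00] open 38.4 F [-0.4 -0.7 -0. ] q6 -1.32
turn -0.44 shift [ 0.1  3.  -0. ]
t: 15.4
tool_pos: [0.4884, 0.2028, 0.0594]
tool_rot: [-0.002, 3.14, 0.001]
contact_force: [0.2, -0.1, 5.4]
opening: 0.0093
t 15.4 tcp [488.4 202.8  59.4] yaw_y 90.09 zaxis [ 1.9e-03  4.0e-04 -1.0e+00] open 9.3 F [ 0.2 -0.1  5.4] q6 -1.32
```

```bash
python3 -m creep '[[0,0,0,-0.005,0,0,0],[0,0,0,-0.015,0,0,0],[0,0,0,-0.02,0,0,0],[0,0,0,-0.032,0,0,0],[0,0,-0.01,0,0,0,3.2],[0,-0.01,-0.035,0,0,0,0],[0,-0.01,-0.035,0,0,0,0],[0,-0.01,-0.035,0,0,0,0],[0,0,-0.035,0,0,0,0],[0,0,-0.035,0,0,0,0],[0,0,-0.02,0,0,0,0],[0,0,0,0,0,0,0]]'
python3 d.py 509 -13.5 126 86.9
```

```text
t: 16.6
tool_pos: [0.5064, -0.0057, 0.1308]
tool_rot: [-0.091, -3.14, 0.0]
contact_force: [0.2, -0.1, -1.1]
opening: 0.0098
t 16.6 tcp [506.4  -5.7 130.8] yaw_y 86.68 zaxis [-7.e-04 -1.e-04 -1.e+00] open 9.8 F [ 0.2 -0.1 -1.1] q6 -1.67
turn -0.22 shift [-3.  -7.7  4.8]
```

```bash
python3 -m creep '[[0,-0.003,-0.008,0.005,0,0,0],[0,0,0,0,0,0,0],[0,0,0,0,0,0,0]]'
python3 - <<'E'
from h import *
np.set_printoptions(precision=2,suppress=True)
acc=0;P=[]
for i in range(5):
    im=snap('scene');acc=acc+im.astype(float);P.append(ctrl.get_obs()['tool_pos']*1000)
P=np.array(P);print(P.mean(0),P.std(0))
im=(acc/5).astype(np.uint8)[:,:,::-1];cv2.imwrite('pics/s5.png',im)
x,y=295,170
a=cv2.resize(im[y:y+50,x:x+60],None,fx=12,fy=12,interpolation=3)
cv2.imwrite('pics/m5.png',a)
for X in [(.509,-.0135,.126),(.509,-.0135,.088),(.508,-.0125,.075)]:print(proj('scene',X),(np.array(proj('scene',X))-[x,y])*12)
E
```

```text
t: 16.9
tool_pos: [0.5092, -0.0112, 0.125]
tool_rot: [-0.084, -3.139, -0.001]
contact_force: [-0.4, -0.3, -1.1]
opening: 0.0095
[509.42 -11.28 125.25] [0.06 0.12 0.09]
(np.float64(324.7501290774089), np.float64(186.02410324174505)) [357.   192.29]
(np.float64(324.3186491992546), np.float64(199.86909065257257)) [351.82 358.43]
(np.float64(324.27643172324207), np.float64(204.7536378492702)) [351.32 417.04]
```

View pics/m5.png

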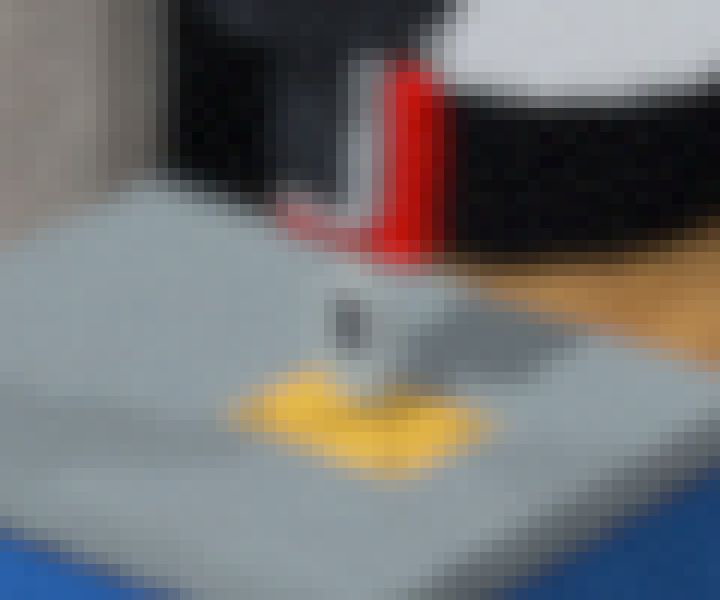

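```bash
python3 -m creep '[[0,0,-0.002,0.003,0,0,0],[0,0,0,0.003,0,0,0],[0,0,0,0.002,0,0,0],[0,0,0,0.001,0,0,0],[0,0,0,0.001,0,0,0],[0,0,0,0,0,0,0]]'
python3 d.py 509.5 -13.3 113 86.9
```

```text
t: 17.75
tool_pos: [0.5093, -0.0139, 0.1151]
tool_rot: [-0.085, -3.14, -0.0]
contact_force: [0.2, 0.0, -1.7]
opening: 0.0098
t 17.75 tcp [509.3 -13.9 115.1] yaw_y 86.88 zaxis [-3.e-04  0.e+00 -1.e+00] open 9.8 F [ 0.2  0.  -1.7] q6 -1.69
turn -0.02 shift [-0.2  0.7  2.1]
```

```bash
python3 -m creep '[[0,0,0,0.002,0,0,0],[0,0,0,0.002,0,0,0],[0,0,0,0.001,0,0,0],[0,0,0,0,0,0,0]]'
python3 d.py 509.5 -13.3 113 86.9
```

```text
t: 18.15
tool_pos: [0.5092, -0.0139, 0.11]
tool_rot: [-0.085, -3.14, -0.0]
contact_force: [-0.8, 0.2, -0.7]
opening: 0.0096
t 18.15 tcp [509.2 -13.9 110. ] yaw_y 86.88 zaxis [-5.e-04  1.e-04 -1.e+00] open 9.6 F [-0.8  0.2 -0.7] q6 -1.69
turn -0.02 shift [-0.3  0.7 -3. ]
```

It went into the slot with no resistance. Going on down to the first pin.

```bash
python3 -m creep '[[0,0,0,0.002,0,0,0],[0,0,0,0.002,0,0,0],[0,0,0,0.002,0,0,0],[0,0,0,0.002,0,0,0],[0,0,0,0,0,0,0]]'
python3 d.py
python3 -m creep '[[0,0,0,0.002,0,0,0.8],[0,0,0,0.002,0,0,-1.6],[0,0,0,0.002,0,0,1.6],[0,0,0,0.002,0,0,-1.6],[0,0,0,0.001,0,0,0.8],[0,0,0,0,0,0,0]]' 60
python3 d.py 509.5 -13.3 84.5 86.9
```

```text
t: 18.65
tool_pos: [0.509, -0.0139, 0.1018]
tool_rot: [-0.085, -3.14, -0.0]
contact_force: [-0.4, -0.7, -0.9]
opening: 0.0098
t 18.65 tcp [509.  -13.9 101.8] yaw_y 86.88 zaxis [-8.e-04  1.e-04 -1.e+00] open 9.8 F [-0.4 -0.7 -0.9] q6 -1.69
t: 19.25
tool_pos: [0.5103, -0.0147, 0.0952]
tool_rot: [0.086, 3.139, -0.002]
contact_force: [-2.5, -3.7, 8.2]
opening: 0.0096
t 19.25 tcp [510.3 -14.7  95.2] yaw_y 86.87 zaxis [ 0.0016 -0.0016 -1.    ] open 9.6 F [-2.5 -3.7  8.2] q6 -1.69
turn -0.03 shift [ 0.9  1.3 10.7]
```

```bash
python3 -m creep '[[0,0,0,0.001,0,0,1.5],[0,0,0,0.001,0,0,-3],[0,0,0,0.001,0,0,3],[0,0,0,0.001,0,0,-3],[0,0,0,0.001,0,0,3],[0,0,0,0.001,0,0,-1.5],[0,0,0,0,0,0,0]]' 90
python3 d.py 509.5 -13.3 84.5 86.9
```

```text
t: 19.95
tool_pos: [0.511, -0.0142, 0.0905]
tool_rot: [0.085, 3.137, -0.001]
contact_force: [-3.9, -1.3, 13.5]
opening: 0.009
t 19.95 tcp [511.  -14.2  90.5] yaw_y 86.90 zaxis [ 3.1e-03 -5.0e-04 -1.0e+00] open 9.0 F [-3.9 -1.3 13.5] q6 -1.69
turn -0.00 shift [1.6 0.9 6. ]
```

```bash
python3 -m creep '[[0,0,0,0.001,0,0,1.5],[0,0,0,0.001,0,0,-3],[0,0,0,0.001,0,0,3],[0,0,0,0.001,0,0,-3],[0,0,0,0.001,0,0,3],[0,0,0,0.001,0,0,-1.5],[0,0,0,0,0,0,0]]'
python3 d.py 509.5 -13.3 84.5 86.9
```

```text
t: 20.65
tool_pos: [0.5111, -0.0139, 0.0845]
tool_rot: [0.085, 3.137, 0.001]
contact_force: [-3.2, -0.1, 12.6]
opening: 0.0088
t 20.65 tcp [511.1 -13.9  84.5] yaw_y 86.90 zaxis [ 3.1e-03  2.0e-04 -1.0e+00] open 8.8 F [-3.2 -0.1 12.6] q6 -1.69
turn -0.00 shift [1.6 0.5 0. ]
```

```bash
python3 -m creep '[[0,0,0,0.001,0,0,1.5],[0,0,0,0.001,0,0,-3],[0,0,0,0.001,0,0,3],[0,0,0,0.001,0,0,-1.5],[0,0,0,0,0,0,0]]'
python3 d.py 509.5 -13.3 84.5 86.9
python3 - <<'E'
from h import *
acc=0
for i in range(5): acc=acc+snap('scene').astype(float)
im=(acc/5).astype(np.uint8)[:,:,::-1];x,y=295,170
cv2.imwrite('pics/m6.png',cv2.resize(im[y:y+50,x:x+60],None,fx=12,fy=12,interpolation=3))
for X in [(.491,-.013,.075),(.491,-.013,.117)]:print((np.array(proj('scene',X))-[x,y])*12)
E
```

```text
t: 21.15
tool_pos: [0.5115, -0.014, 0.0844]
tool_rot: [0.085, 3.139, 0.0]
contact_force: [-16.4, 1.6, 34.7]
opening: 0.0089
t 21.15 tcp [511.5 -14.   84.4] yaw_y 86.88 zaxis [ 1.7e-03  2.0e-04 -1.0e+00] open 8.9 F [-16.4   1.6  34.7] q6 -1.69
turn -0.02 shift [ 2.   0.6 -0.1]
[419.57536845 437.68219578]
[426.43372214 254.367898  ]
```

View pics/m6.png

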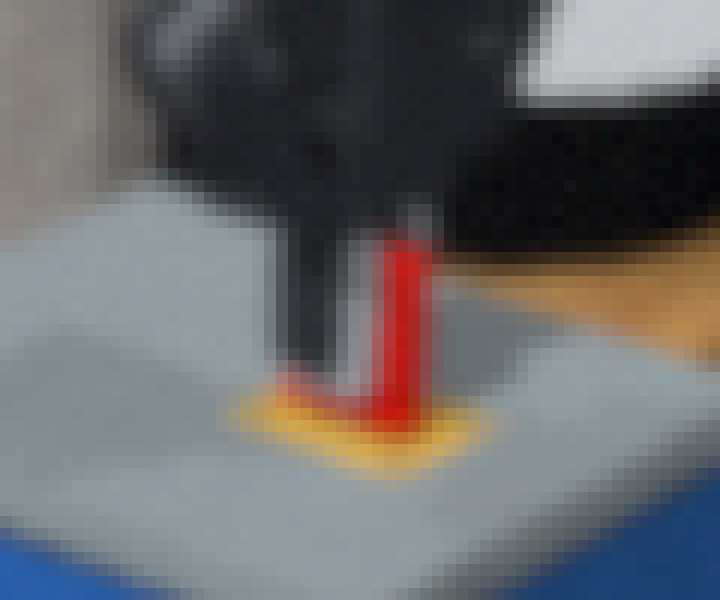

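The shoulder sits on the plate at (400,435), and the arm stalled hard at TCP z 84.4 as predicted, so the key is home. I'll ease the push, then turn clockwise.

```bash
python3 -m creep '[[0,0,0,-0.0015,0,0,0],[0,0,0,-0.0015,0,0,0],[0,0,0,0,0,0,0],[0,0,0,0,0,0,0]]'
python3 d.py
python3 -m creep '[[0,0,0,0,0,0,5],[0,0,0,0,0,0,5],[0,0,0,0,0,0,5],[0,0,0,0,0,0,5],[0,0,0,0,0,0,5],[0,0,0,0,0,0,5],[0,0,0,0,0,0,0]]'
python3 d.py; python3 -c "
from station import ctrl;print(ctrl.get_obs()['wrist_torque'])"
```

```text
t: 21.8
tool_pos: [0.5113, -0.014, 0.0845]
tool_rot: [0.086, 3.137, 0.0]
contact_force: [-5.6, 0.9, 18.4]
opening: 0.0084
t 21.8 tcp [511.3 -14.   84.5] yaw_y 86.86 zaxis [ 3.3e-03  2.0e-04 -1.0e+00] open 8.4 F [-5.6  0.9 18.4] q6 -1.69
t: 22.5
tool_pos: [0.511, -0.0151, 0.0845]
tool_rot: [0.896, 3.008, -0.003]
contact_force: [-7.4, -3.1, 18.9]
opening: 0.0087
t 22.5 tcp [511.  -15.1  84.5] yaw_y 56.82 zaxis [ 0.0022 -0.0026 -1.    ] open 8.7 F [-7.4 -3.1 18.9] q6 -1.16
[-0.55000747  1.47075477 -0.04866115]
```

```bash
python3 -m creep '[[0,0,0,0,0,0,5],[0,0,0,0,0,0,5],[0,0,0,0,0,0,5],[0,0,0,0,0,0,5],[0,0,0,0,0,0,5],[0,0,0,0,0,0,5],[0,0,0,0,0,0,0]]'
python3 d.py
python3 -m creep '[[0,0,0,0,0,0,5],[0,0,0,0,0,0,5],[0,0,0,0,0,0,5],[0,0,0,0,0,0,5],[0,0,0,0,0,0,5],[0,0,0,0,0,0,3],[0,0,0,0,0,0,0]]'
python3 d.py; python3 -c "
from station import ctrl;print(ctrl.get_obs()['wrist_torque'])"
```

```text
t: 23.2
tool_pos: [0.5102, -0.0161, 0.0845]
tool_rot: [1.644, 2.674, -0.007]
contact_force: [-10.9, -7.0, 20.6]
opening: 0.0086
t 23.2 tcp [510.2 -16.1  84.5] yaw_y 26.83 zaxis [-2.0e-04 -4.8e-03 -1.0e+00] open 8.6 F [-10.9  -7.   20.6] q6 -0.64
t: 23.9
tool_pos: [0.509, -0.0163, 0.0845]
tool_rot: [2.242, 2.199, -0.01]
contact_force: [-14.2, -7.8, 25.5]
opening: 0.0091
t 23.9 tcp [509.  -16.3  84.5] yaw_y -1.12 zaxis [-0.0037 -0.0055 -1.    ] open 9.1 F [-14.2  -7.8  25.5] q6 -0.15
[-1.3150587   2.96772389  0.0481543 ]
```

```bash
python3 -m creep '[[0,-0.001,-0.001,0,0,0,0],[0,-0.0005,-0.001,0,0,0,2],[0,0,0,0,0,0,2],[0,0,0,0,0,0,2],[0,0,0,0,0,0,0],[0,0,0,0,0,0,0]]'
python3 d.py; python3 -c "
from h import *
print(ctrl.get_obs()['wrist_torque'])
acc=0
for i in range(5): acc=acc+snap('scene').astype(float)
im=(acc/5).astype(np.uint8)[:,:,::-1]
a=cv2.resize(im[165:225,285:365],None,fx=6,fy=6,interpolation=3);b=cv2.resize(im[150:270,260:420],(480,360),interpolation=3)
cv2.imwrite('pics/m7.png',np.vstack([a,b])[:,:,:])"
```

```text
t: 24.5
tool_pos: [0.5084, -0.0165, 0.0845]
tool_rot: [2.353, 2.078, -0.002]
contact_force: [-9.3, -3.2, 20.5]
opening: 0.0088
t 24.5 tcp [508.4 -16.5  84.5] yaw_y -7.09 zaxis [ 5.0e-04 -2.4e-03 -1.0e+00] open 8.8 F [-9.3 -3.2 20.5] q6 -0.05
[-0.5452367   1.92245936  0.12157499]
```

View pics/m7.png

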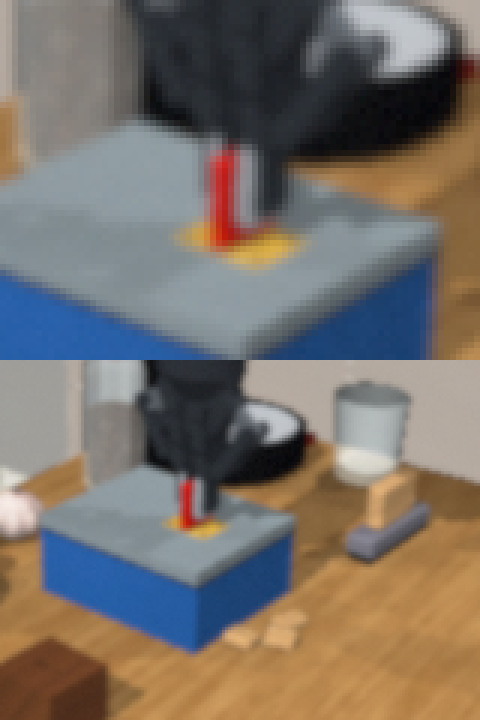

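```bash
python3 -c "
from station import finish_job;print(finish_job())"
```

```text
the job is handed in; nothing more can be done
None
```

The job is handed in at about 25 s of the 64 s allowed. The key is home, turned to about its stop and still held in the grip. `finish_job` gives no verdict, so the checks below are mine.

- **Chips:** I took the left-most of the two scrapers and swept all three chips off the lid in one pass. They lie on the table in front of the box. The scraper stands upright on the table to the right of the box, about 4 cm from where it was.
- **Key home:** The key went in past both pins with a slight wiggle. It stalled hard at TCP height 84.4 mm, as predicted from the grasp, at about 35 N. The picture shows its shoulder on the plate.
- **Turn:** I turned the tool 94° clockwise. Less the key's 0.1 rad play, that puts the core at about 1.5 rad, at or near its stop. The wrist torque of 0.12 Nm, above the spring's 0.06 Nm, supports this. I could not read the lock joint directly.
- **Grip:** The gripper holds the key with 90 N commanded, pressing down with about 20 N.
- **What disagreed:** The top camera put the key about 2.5 mm further left (+y) than where the jaws closed on it, so I corrected for that when aiming at the keyhole. The key sits about 2 mm off-centre in the jaws, so some sideways force (about 10 N) remains.

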